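Pin and clip the lever of a citrus press

TASK

The lever of the hand citrus press is held by a loose pivot pin. Push the pin fully home by its head, then take the R-clip from its wooden stand and push its straight leg down through the cross hole at the pin's far end until the bow springs over the pin, and let go. Feel for the hole and press gently, never harder than about 3 kg of force, and leave the other things where they stand.

Things in the scene. Friction and masses are not known exactly. Their poses are not given: they have to be found in the camera images.
- press: Grey hand citrus press fixed to the worktop: base 120 x 70 x 12 mm (x -35 to 85, y -35 to 35), cup and folded lever towards its +x. Origin: underside of the base, straight below the middle of the pivot axis, which runs level along the press's y, 50 mm above the worktop. Two fork cheeks, top 66 mm above the worktop, span |y| 17 to 27 mm.
- pivot_pin (a joint): Travel of the bright steel pivot pin along the press's +y: 0 to 0.008 m at the start, 0.030 m fully home, when its head meets a brass sleeve. Pin 20 mm in diameter; head 24 mm in diameter, 8 mm thick, at the -y end. It slides with about 5 N of friction, stays where it is left and does not turn.
- sleeve_mouth (a point): Fixed point on the pivot axis at the outer face of the press's -y cheek (y = -27 mm, 50 mm above the worktop). The sleeve's flange stands 2 to 32 mm out of this face towards -y: different every time, not known beforehand, and it does not yield. The pin's head rests on it when home; before, the head is up to 30 mm farther out. Axes as the press.
- hole_zone (a point): Fixed point at the pin's top line (60 mm above the worktop, y = 49 mm of the press), middle of where the hole may be. The hole is vertical, 7 mm square, slightly countersunk, 93 mm along +y from the head's underside (101 mm from its outer face): with the pin home it lies 0 to 15 mm to either side of this point along y. The pin ends 12 mm past the hole. Axes as the press.
- clip_eye (a point): Centre of the eye of the steel R-clip: double loop 26 mm across, 10 mm thick along the clip's y; grip it here, closing along y. z up along the leg, x towards the bow. At the start it is 73 mm above the worktop, leg upright in the stand. Clipped on (clip's y along the pin, bow on either side) it is 92 mm above the worktop.
- clip_tip (a point): Tip of the clip's straight leg, 67 mm below the eye; leg 5 mm thick, round tip. The wavy bow beside it reaches 20 mm to +x and 65 mm below the eye. The leg goes 35 mm down from the pin's top, its tip ending 25 mm above the worktop. Over about the last 15 to 5 mm of that the bow spreads, taking about 10 N of push, then springs over the pin. Axes as the eye.
- clip_stand: Fixed wooden stand of the clip: plate 60 x 50 x 6 mm with a block 45 mm high whose upright hole, 39 mm deep, takes the leg. Origin: underside, below the hole; x towards the clip's bow at the start. Lift the clip 45 mm to clear it.
- tin: Bystander: squat food tin 75 mm across, 58 mm high; origin at its underside.
- shaker: Bystander: salt shaker 44 mm across, 90 mm high; origin at its underside.
- mug: Bystander: brushed steel beaker 74 mm across, 96 mm high; origin at its underside.
- canister: Bystander: white canister with wooden lid, 70 mm across, 85 mm high; origin at its underside.
- jar: Bystander: glass jar with dark lid, 60 mm across, 80 mm high; origin at its underside.
- timer: Bystander: wind-up kitchen timer 62 mm across, 43 mm high; origin at its underside.

How it is judged:
By the outcome, as a careful person would: the job done as asked, in the order asked, and still so for the second after the job is handed in, with the robot touching nothing.
It also fails if it takes over 51 s, if anything falls off the work surface, if the arm or the gripper's body presses on something with over 40 N, if the wrist force passes 120 N, or if a joint passes its speed limit or range.

ROBOT

A 6-joint arm with a two-finger parallel gripper is mounted at the origin on a cart in front of the work surface, level with it; the furniture and walls round the work are solid. World frame = base frame: x ahead of the robot, y to its left, z up, the work surface at z = 0. Lengths are in m, angles in rad, forces in N, time in s.
With the tool pointing down it reaches from about 0.35 to 0.775 m from the base axis. Payload 7.3 kg.
Tool frame: the origin (TCP) lies on the centre line of the jaws, within the pads' length; the fingertips stand 25 mm ahead of it and the grasp point (between the pads) lies 6 mm ahead of it; z points along the fingers, y is the direction in which the jaws open and shut (so a half turn about z gives the same grasp; the last joint's range is limited). The gripper opens to 92 mm and grips with 3 to 60 N. Pads are 19 mm wide; open, the fingers measure 130 mm over their backs; the gripper's body (75 mm by 190 mm) begins 47 mm behind the grasp point.
Start: joints at [1.037, 0.342, 1.524, -0, 1.275, -0.146], TCP at [0.199, 0.486, 0.252] pointing down, gripper open.
Joint ranges: [-2.53, 2.53], [-0.77, 2.02], [0.04, 2.7], [-1, 4.14], [0.28, 2.66], [-3.11, 3.11]. Speed limits (rad/s): [2.57, 2.57, 3.14, 3.14, 3.14, 3.14].

INTERFACE

Orientations are given as a unit quaternion [w, x, y, z].
In Python, from bench import sensors, eyes, bot, models gives the robot as it stands. The module is installed in compiled form; this text tells all that it offers.
- The arm moves only by the tool step_arm, never from a script. Its argument "series" is a list of rows, each a list of 5 numbers: the shift along the tool's x, y, z in cm, then the turn about the tool's z in degrees, then the opening, from 0 (shut) to 1 (fully open). A call has 1 to 8 rows; each row shifts and turns the pose as measured when the row begins, along the tool's axes as they then stand; what a row does not reach is not made up. A row lasts 1/8 s, in which the tool goes at most 62.5 mm and 10.7 degrees, less where a joint would pass 70% of its speed; a pose out of reach is approached as far as the arm can. A call with a gripper value outside its range is refused whole. The fingers move at their own pace and stop on an object; "force" is the grip in N (left out, the last holds). Time passes only in rows, so rows that do not move let the fingers close. It gives the time, the measured TCP pose, the force and the opening at its end, in the units of the state.
- sensors.get_obs(): the state, without advancing time (a new reading comes with each control period).
- eyes.snapshot(name): name is "side" or "top"; returns (picture, depth): 384x512x3 uint8, red, green, blue; 384x512 float32, m along the optical axis (not along the pixel's ray), 0 where there is no reading.
- eyes.camera_model(name): a dict with "vertical_fov" (degrees; the focal length in pixels is half the picture's height over the tangent of half this angle, whatever the lens; pixels are square), "cx", "cy" (the principal point, pixels), "pose" (4x4, takes a point from camera to world coordinates). Camera axes: x right, y up, looking along -z (the intrinsics and any distortion apply to the point x, -y, -z); pixel columns grow to the right and rows downward; lengths in m; the calibration is good to about 2 mm. A picture is of the moment at which its call begins. camera_model takes no time and is no camera call.
- bot.sign_off(): hands the job in, once; it reports no verdict.
Trained networks look in the newest picture that a camera, given by its name, has taken for a name from the list of things; names that differ only in an ending like _2 or _b are one class to them, and where a whole thing is asked for, a point or a joint stands for the part that bears it (a point fixed in the world has none). Each returns a list of dicts, best first, with "conf" (0 to 1); they miss things now and then, are a little off and sometimes report something else, mostly with a low value. They report only what shows in the picture. A call takes as long as a camera call.
- models.cut_out(camera, thing): "mask" (384x512 bool, what is visible of it) and "box" ([left, top, right, bottom] in pixels, round what is visible of it).
- models.place_of(camera, thing): "point" ([column, row] in pixels: a listed point, or the origin of a listed thing).
The state is a dict: "time": time; "q": joint angles; "joint_velocities": joint speeds; "effort": joint torques, N m; "ee_pos": TCP position; "tcp_rot": TCP orientation; "wrist_force": force on the tool from outside, world axes, zero at the start; "moment": the same for the moment, N m; "finger_gap": finger opening in m.
Only numpy, scipy, OpenCV 4.12 (cv2) and the standard library are available. Lean on these libraries where they do the work, as an engineer would, in place of code of your own. Each camera call takes 0.05 s, during which the arm holds its last target.

## Working session

There is one attempt and no reset: what is moved stays moved. The work goes in short steps, Python scripts to look and compute and a tool call to move; the robot and the scene stay as the last step left them, time stands still between calls to the robot, and variables do not carry over. Pictures are saved under pics/ and viewed, and the job is handed in when it is done.

Besides the shell and the picture viewer there is one more tool, called after "Emit:" by a JSON object that holds its "op" and its "data". step_arm: Moves the arm, as the interface text tells. Its arguments: {"type":"object","properties":{"series":{"type":"array","items":{"type":"array","items":{"type":"number"}}},"force":{"type":"number"}},"required":["series"]}

```bash
mkdir -p pics; cat > h.py <<'E'
import numpy as np, cv2
from bench import sensors, eyes, bot, models
def K(n):
    m=eyes.camera_model(n); f=192/np.tan(np.radians(m["vertical_fov"])/2); return m,f
def w(n,c,r,d):
    m,f=K(n); p=np.array([(c-m["cx"])/f*d,-(r-m["cy"])/f*d,-d,1]); return (np.array(m["pose"])@p)[:3]
def ray(n,c,r):
    m,f=K(n); P=np.array(m["pose"]); v=P[:3,:3]@np.array([(c-m["cx"])/f,-(r-m["cy"])/f,-1]); return P[:3,3],v
def atz(n,c,r,z):
    o,v=ray(n,c,r); return o+v*(z-o[2])/v[2]
def proj(n,p):
    m,f=K(n); q=np.linalg.inv(np.array(m["pose"]))@np.append(p,1); return np.array([m["cx"]+f*q[0]/-q[2], m["cy"]-f*q[1]/-q[2]])
def cloud(n,depth):
    m,f=K(n); r,c=np.mgrid[0:384,0:512]; d=depth
    p=np.stack([(c-m["cx"])/f*d,-(r-m["cy"])/f*d,-d],-1); P=np.array(m["pose"]); return p@P[:3,:3].T+P[:3,3]
def save(n,im,s=1.5): cv2.imwrite(f"pics/{n}.png",cv2.resize(im[:,:,::-1],None,fx=s,fy=s))
E
python3 - <<'E'
from h import *
np.set_printoptions(precision=4,suppress=True)
for n in ("side","top"):
    im,d=eyes.snapshot(n); save(n+"0",im); np.savez(f"{n}0.npz",im=im,d=d)
    print(eyes.camera_model(n))
    for t in ("press","pivot_pin","sleeve_mouth","hole_zone","clip_eye","clip_tip","clip_stand","tin","shaker","mug","canister","jar","timer"):
        r=models.place_of(n,t)
        print(n,t,[(np.round(x["point"],1),round(x["conf"],2)) for x in r[:2]])
print(sensors.get_obs())
E
```

```text
{'vertical_fov': 53.84543656452608, 'cx': 251.499800967463, 'cy': 189.6642586566627, 'pose': array([[-0.9998, -0.018 , -0.0049,  0.5448],
       [ 0.0087, -0.683 ,  0.7303,  0.7473],
       [-0.0165,  0.7302,  0.6831,  0.7791],
       [ 0.    ,  0.    ,  0.    ,  1.    ]])}
side press [(array([283.1, 230.8]), 0.82)]Traceback (most recent call last):
  File "<stdin>", line 7, in <module>
ValueError: it knows: canister, clip_eye, clip_stand, clip_tip, hole_zone, jar, mug, press, shaker, sleeve_mouth, timer, tin
```

```bash
python3 - <<'E'
from h import *
np.set_printoptions(precision=4,suppress=True)
for n in ("side","top"):
    im,d=eyes.snapshot(n); save(n+"0",im); np.savez(f"{n}0.npz",im=im,d=d)
    print({k:v for k,v in eyes.camera_model(n).items()})
    for t in ("press","sleeve_mouth","hole_zone","clip_eye","clip_tip","clip_stand","tin","shaker","mug","canister","jar","timer"):
        r=models.place_of(n,t)
        for x in r[:2]:
            z={"sleeve_mouth":.05,"hole_zone":.06,"clip_eye":.073,"clip_tip":.006}.get(t,0)
            print(n,t,np.round(x["point"],1),round(x["conf"],2),atz(n,*x["point"],z))
print(sensors.get_obs())
E
```

```text
{'vertical_fov': 53.84543656452608, 'cx': 251.499800967463, 'cy': 189.6642586566627, 'pose': array([[-0.9998, -0.018 , -0.0049,  0.5448],
       [ 0.0087, -0.683 ,  0.7303,  0.7473],
       [-0.0165,  0.7302,  0.6831,  0.7791],
       [ 0.    ,  0.    ,  0.    ,  1.    ]])}
side press [279.9 232.9] 0.94 [0.4757 0.0861 0.    ]
side sleeve_mouth [282.2 209.4] 0.78 [0.4688 0.047  0.05  ]
side hole_zone [281.9 231.2] 0.6 [0.4757 0.1316 0.06  ]
side hole_zone [282.3 212.6] 0.5 [0.4703 0.0682 0.06  ]
side clip_eye [283.3 154.9] 0.47 [ 0.4523 -0.1591  0.073 ]
side clip_tip [283.8 170. ] 0.57 [ 0.4474 -0.1677  0.006 ]
side clip_stand [283.6 171.3] 0.48 [ 0.4477 -0.1684  0.    ]
side shaker [246.3 269.4] 0.56 [0.5657 0.2013 0.    ]
side mug [320.7 262.9] 0.84 [0.3804 0.1857 0.    ]
side jar [297.4 149.4] 0.92 [ 0.3929 -0.2816  0.    ]
side timer [335.2 298.9] 0.8 [0.3615 0.2864 0.    ]
side timer [234.4 173.7] 0.49 [ 0.6038 -0.1611 -0.    ]
{'vertical_fov': 44.99391716722057, 'cx': 255.0020646927305, 'cy': 196.02650584645738, 'pose': array([[-0.0081,  0.9962, -0.087 ,  0.4138],
       [-1.   
[... 889 characters left out ...]
.2918  0.    ]
top canister [316.8 140.7] 0.72 [ 0.6834 -0.1663  0.    ]
top jar [362.  246.1] 0.67 [ 0.3848 -0.2863  0.    ]
top timer [156.8 255.9] 0.84 [0.3623 0.2846 0.    ]
top timer [198.1 248.2] 0.74 [0.3827 0.17   0.    ]
{'time': 1.4, 'q': array([ 1.037 ,  0.342 ,  1.5241, -0.    ,  1.2754, -0.146 ]), 'joint_velocities': array([-0.    ,  0.0003,  0.0006, -0.0016, -0.0011, -0.0003]), 'effort': array([ -0.0002, -43.1122, -24.4482,   0.0718,   0.0482,   0.    ]), 'ee_pos': array([0.1985, 0.486 , 0.2517]), 'tcp_rot': array([0.    , 0.1927, 0.9813, 0.0001]), 'wrist_force': array([-0.522 , -0.1233, -0.0917]), 'moment': array([-0.0514, -0.0172,  0.0254]), 'finger_gap': 0.09142171057409469}
```

View pics/side0.png

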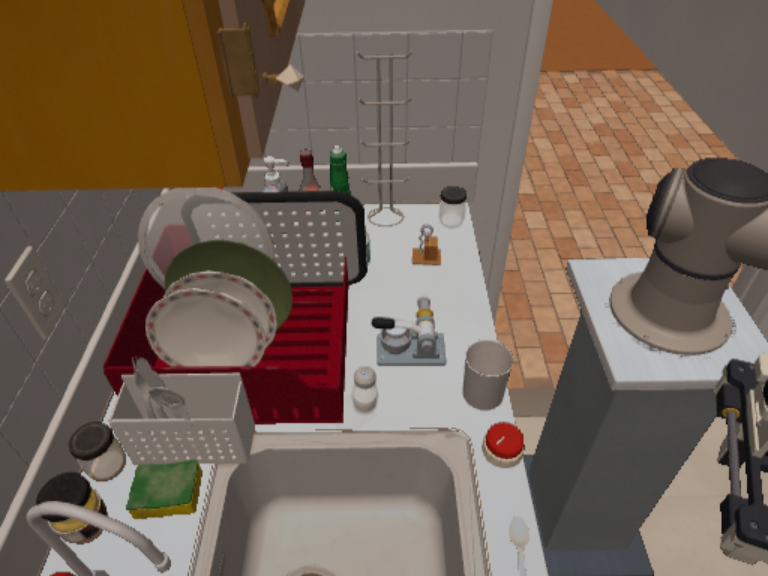

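View pics/top0.png

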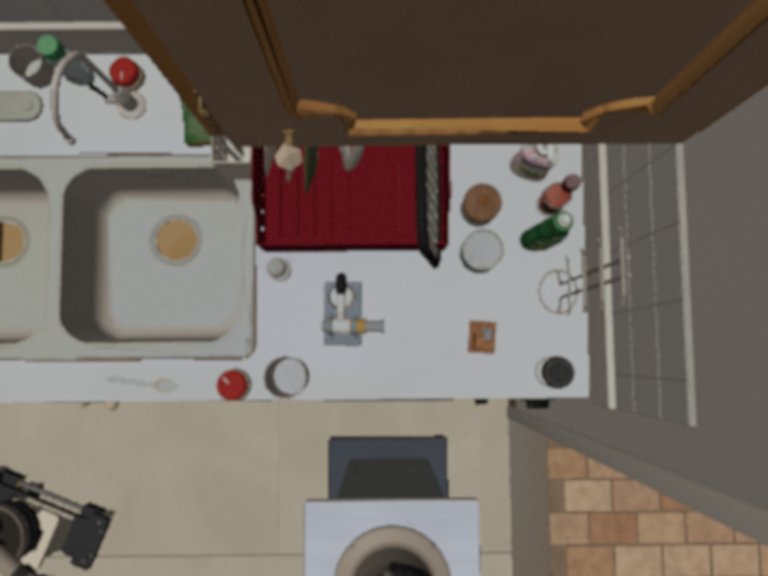

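```bash
python3 - <<'E'
from h import *
a=np.load("side0.npz")["im"]; b=np.load("top0.npz")["im"]
cv2.imwrite("pics/z0.png",np.hstack([cv2.resize(a[185:260,240:320,::-1],(400,375),interpolation=cv2.INTER_CUBIC),cv2.resize(b[175:245,205:275,::-1],(375,375),interpolation=cv2.INTER_CUBIC)]))
cv2.imwrite("pics/z1.png",np.hstack([cv2.resize(a[140:190,255:315,::-1],(400,333),interpolation=cv2.INTER_CUBIC),cv2.resize(b[200:250,295:355,::-1],(400,333),interpolation=cv2.INTER_CUBIC)]))
E
```

```text
(no output)
```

View pics/z0.png

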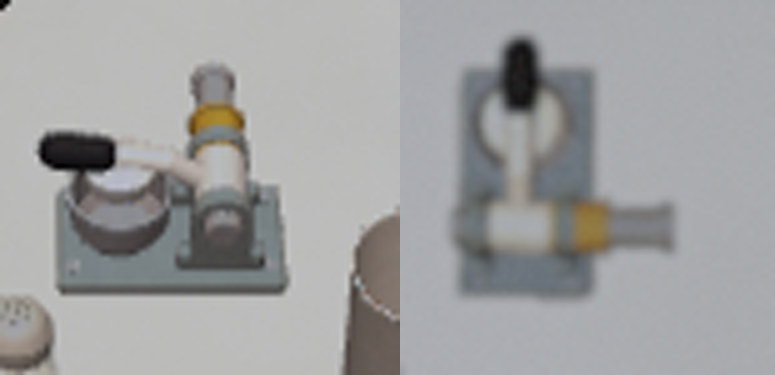

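View pics/z1.png

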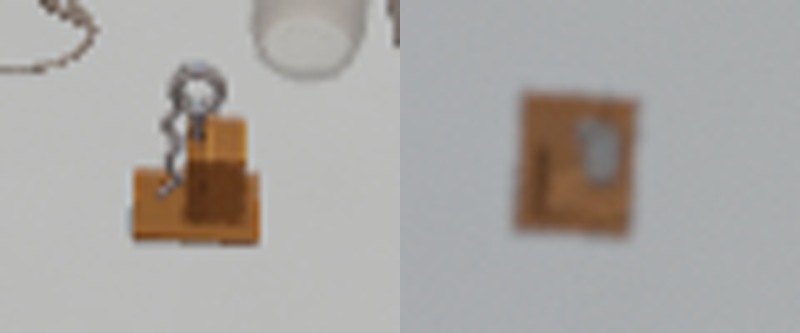

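```bash
python3 - <<'E'
from h import *
np.set_printoptions(precision=4,suppress=True)
for n in ("top","side"):
    z=np.load(n+"0.npz"); P=cloud(n,z["d"])
    t=P[(P[...,0]>.38)&(P[...,0]<.45)&(P[...,1]>-.1)&(P[...,1]<0)]
    print(n,"table z",np.median(t[:,2]),t[:,2].std())
    for nm,box in (("press",(.40,.60,-.02,.16)),("stand",(.38,.52,-.25,-.12))):
        m=(P[...,0]>box[0])&(P[...,0]<box[1])&(P[...,1]>box[2])&(P[...,1]<box[3])&(P[...,2]>.004)
        im=z["im"].astype(int)
        q=P[m]; print(nm,len(q),q.min(0),q.max(0))
        if nm=="press":
            b=q[(q[:,2]>.007)&(q[:,2]<.018)]
        else: b=q[(q[:,2]<.010)]
        r=cv2.minAreaRect((b[:,:2]*1000).astype(np.float32)); print("rect",r)
        if nm=="press":
            # pin/barrel top ridge by y slices
            u=q[(q[:,2]>.035)]
            for y in np.arange(-.02,.14,.008):
                s=u[(u[:,1]>=y)&(u[:,1]<y+.008)&(u[:,0]<.51)]
                if len(s): print(round(y,3),len(s),"x",s[:,0].min(),s[:,0].max(),"zmax",s[:,2].max())
        else:
            u=q[q[:,2]>.05]; print("hi",len(u)); print(u)
for n in ("top","side"):
    eyes.snapshot(n)
    for t in ("press","pivot_pin","clip_eye","clip_stand"):
        try:
            for r in models.cut_out(n,t)[:2]:
                P=cloud(n,np.load(n+"0.npz")["d"]); p=P[r["mask"]]
                print(n,t,r["conf"],r["box"],p.min(0),p.max(0))
        except Exception as e: print(e)
E
```

```text
top table z 0.0008577775122486919 0.0025369321941358927
press 2424 [ 0.4002 -0.0191  0.004 ] [0.5982 0.159  1.2976]
rect ((506.6946716308594, 81.24252319335938), (152.31207275390625, 176.58831787109375), 87.24608612060547)
0.004 16 x 0.4549892281576167 0.4737832210302334 zmax 0.06580581760978688
0.012 828 x 0.4137678403158458 0.47412169538639126 zmax 1.2975785410614276
0.02 24 x 0.45522855882571633 0.47412459915394733 zmax 0.06435483807657016
0.028 24 x 0.45529368692511374 0.47425178697286996 zmax 0.06415374403559437
0.036 29 x 0.4500808230735125 0.4794807968507888 zmax 0.06870889826698989
0.044 30 x 0.4527633698662367 0.47692941053531535 zmax 0.06688869521927532
0.052 32 x 0.45027402984242904 0.5072931752738344 zmax 0.0701626399168851
0.06 41 x 0.4501035711475416 0.5085586539865588 zmax 0.07183058989623303
0.068 42 x 0.4528690818627441 0.5083952556885163 zmax 0.07281780523864434
0.076 64 x 0.45285608469348926 0.5083085913442141 zmax 0.07958914261076266
0.084 65 x 0.4529297404160969 0.5082708538255649 zmax 0.07858484247337727
0.092 41 x 0.4529964263529722 0.5086633732758009 zmax 0.07
[... 4748 characters left out ...]
-0.1692  0.0534]
 [ 0.461  -0.1684  0.0539]
 [ 0.4492 -0.1636  0.0574]
 [ 0.4612 -0.165   0.0527]
 [ 0.4487 -0.1671  0.0508]]
top press 0.89 [214.1, 183.1, 255.4, 230.9] [ 0.4138  0.0111 -0.0071] [0.5576 0.1193 1.2976]
top pivot_pin 0.7 [175.8, 239.0, 206.3, 266.6] [ 0.3341  0.0142 -0.0013] [0.4138 0.2165 1.2976]
top clip_eye 0.43 [321.3, 218.3, 329.4, 226.8] [ 0.4138 -0.1768  0.0229] [0.4598 0.0142 1.2976]
top clip_stand 0.8 [309.6, 211.3, 332.7, 237.9] [ 0.4135 -0.202  -0.0044] [0.4781 0.0142 1.2976]
side press 0.68 [246.2, 197.9, 298.1, 245.1] [ 0.4334 -0.0271 -0.0027] [0.5595 0.7473 0.7791]
side clip_stand 0.67 [274.5, 160.3, 295.4, 177.4] [ 0.4182 -0.1914 -0.0005] [0.5448 0.7473 0.7791]
```

```bash
python3 - <<'E'
from h import *
np.set_printoptions(precision=4,suppress=True)
from scipy import ndimage as nd
for n,thr in (("top",.006),("side",.006)):
    z=np.load(n+"0.npz"); P=cloud(n,z["d"]); P[z["d"]<=0]=9
    for nm,box in (("press",(.42,.575,-.01,.15)),("stand",(.40,.49,-.22,-.135))):
        im=z["im"].astype(float); 
        # colour-based fit of base: sub-pixel polygon of thresholded base
        m=(P[...,0]>box[0])&(P[...,0]<box[1])&(P[...,1]>box[2])&(P[...,1]<box[3])&(P[...,2]>.005)&(P[...,2]<(.022 if nm=="press" else .012))
        l,k=nd.label(m); s=nd.sum(m,l,range(1,k+1)); m=l==1+np.argmax(s)
        b=P[m]; r=cv2.minAreaRect((b[:,:2]*1000).astype(np.float32)); print(n,nm,m.sum(),r)
    # ridge fit of barrel+cheek+pin parts: symmetric midpoints
    m=(P[...,0]>.44)&(P[...,0]<.49)&(P[...,1]>.005)&(P[...,1]<.13)&(P[...,2]>.045)&(P[...,2]<.075)
    q=P[m]; out=[]
    for y in np.arange(.006,.13,.004):
        s=q[(q[:,1]>=y)&(q[:,1]<y+.004)]
        if len(s)>3: out.append((y+.002,s[:,0].min(),s[:,0].max(),(s[:,0].min()+s[:,0].max())/2,s[:,2].max()))
    print(np.array(out))
E
```

```text
top press 185 ((443.38677978515625, 84.94407653808594), (70.58611297607422, 24.786880493164062), 87.08473205566406)
top stand 80 ((452.9962463378906, -157.342041015625), (24.064420700073242, 57.60417556762695), 67.46460723876953)
[[0.008  0.455  0.4738 0.4644 0.0644]
 [0.012  0.4551 0.4738 0.4644 0.0658]
 [0.016  0.4553 0.4741 0.4647 0.0589]
 [0.02   0.4552 0.474  0.4646 0.0632]
 [0.024  0.4554 0.4741 0.4647 0.0619]
 [0.028  0.4554 0.4743 0.4648 0.0644]
 [0.032  0.4553 0.4742 0.4648 0.0609]
 [0.036  0.4553 0.4741 0.4647 0.0661]
 [0.04   0.4554 0.4772 0.4663 0.0644]
 [0.044  0.4501 0.4795 0.4648 0.0687]
 [0.048  0.4528 0.4768 0.4648 0.0662]
 [0.052  0.4528 0.4768 0.4648 0.0663]
 [0.056  0.4527 0.4766 0.4646 0.0672]
 [0.06   0.4501 0.4795 0.4648 0.0718]
 [0.064  0.4502 0.4796 0.4649 0.069 ]
 [0.068  0.4504 0.4768 0.4636 0.0715]
 [0.072  0.4529 0.4768 0.4648 0.0669]
 [0.076  0.4529 0.49   0.4714 0.0674]
 [0.08   0.4529 0.4899 0.4714 0.0702]
 [0.084  0.4529 0.4895 0.4712 0.073 ]
 [0.088  0.4531 0.4897 0.4714 0.0702]
 [0.092  0.453  0.4898 0.4714 0.0695]
 [0.096  0.4531 0.4771 0.4651 0.06
[... 790 characters left out ...]
 0.4685 0.066 ]
 [0.056  0.4572 0.4805 0.4689 0.0645]
 [0.06   0.4656 0.481  0.4733 0.0655]
 [0.064  0.452  0.4837 0.4679 0.0668]
 [0.068  0.4556 0.4814 0.4685 0.0661]
 [0.072  0.4523 0.4816 0.467  0.0661]
 [0.076  0.4559 0.4768 0.4664 0.0642]
 [0.08   0.4564 0.4796 0.468  0.0651]
 [0.084  0.4566 0.4879 0.4723 0.0665]
 [0.088  0.457  0.4829 0.47   0.0653]
 [0.092  0.4574 0.4883 0.4729 0.0678]
 [0.096  0.4547 0.4884 0.4716 0.0641]
 [0.1    0.4549 0.4809 0.4679 0.0644]
 [0.104  0.4662 0.4784 0.4723 0.0643]
 [0.108  0.4532 0.4837 0.4685 0.0655]
 [0.112  0.4535 0.4839 0.4687 0.0665]
 [0.116  0.4534 0.4842 0.4688 0.0663]
 [0.12   0.4618 0.477  0.4694 0.0593]
 [0.124  0.4593 0.4769 0.4681 0.0597]]
```

```bash
cat >> h.py <<'E'
from scipy.spatial.transform import Rotation as R
def plan(pts, yaw, grip):
    """pts world targets sequence; yaw= desired tool-y angle deg; prints rows"""
    o=sensors.get_obs(); p=np.array(o["ee_pos"]); q=o["tcp_rot"]; r=R.from_quat([q[1],q[2],q[3],q[0]])
    rows=[]
    for t in pts:
        t=np.array(t,float)
        while True:
            M=r.as_matrix(); a=np.degrees(np.arctan2(M[1,1],M[0,1])); da=(yaw-a+180)%360-180
            d=t-p; L=np.linalg.norm(d)
            if L<.0004 and abs(da)<.3: break
            s=d*min(1,.058/max(L,1e-9)); turn=float(np.clip(-da,-10,10))
            rows.append([round(x,2) for x in (r.inv().apply(s)*100)]+[round(turn,1),grip]); p=p+s; r=r*R.from_euler('z',turn,degrees=True)
    M=r.as_matrix()
    for x in rows: print(x)
    print("yaw now",np.round(a,2),"z axis",np.round(M[:,2],4))
def st():
    o=sensors.get_obs(); q=o["tcp_rot"]; M=R.from_quat([q[1],q[2],q[3],q[0]]).as_matrix()
    print(round(o["time"],3),np.round(o["ee_pos"],4),"yaw",np.round(np.degrees(np.arctan2(M[1,1],M[0,1])),2),"F",np.round(o["wrist_force"],2),"gap",round(o["finger_gap"],4))
E
python3 -c "
from h import *
plan([(.466,-.045,.15)],88,0)"
```

```text
[np.float64(-4.31), np.float64(-3.75), np.float64(0.98), -10.0, 0]
[np.float64(-3.59), np.float64(-4.45), np.float64(0.98), -10.0, 0]
[np.float64(-2.77), np.float64(-5.0), np.float64(0.98), -0.2, 0]
[np.float64(-2.75), np.float64(-5.01), np.float64(0.98), 0.0, 0]
[np.float64(-2.75), np.float64(-5.01), np.float64(0.98), 0.0, 0]
[np.float64(-2.75), np.float64(-5.01), np.float64(0.98), -0.0, 0]
[np.float64(-2.75), np.float64(-5.01), np.float64(0.98), -0.0, 0]
[np.float64(-2.75), np.float64(-5.01), np.float64(0.98), -0.0, 0]
[np.float64(-2.75), np.float64(-5.01), np.float64(0.98), -0.0, 0]
[np.float64(-2.75), np.float64(-5.01), np.float64(0.98), -0.0, 0]
[np.float64(-1.1), np.float64(-2.01), np.float64(0.39), -0.0, 0]
yaw now 88.0 z axis [ 1.e-04  1.e-04 -1.e+00]
```

Emit:
{"op": "step_arm", "data": {"series": [[-4.3, -3.75, 0, -10, 0], [-3.6, -4.45, 0.5, -10, 0], [-2.75, -5, 1, 0, 0], [-2.75, -5, 1, 0, 0], [-2.75, -5, 1, 0, 0], [-2.75, -5, 1, 0, 0], [-2.75, -5, 1, 0, 0], [-2.75, -5, 1, 0, 0]], "force": 20}}

```text
time: 2.9
ee_pos: [0.409, 0.0733, 0.1868]
tcp_rot: [0.004, 0.015, 1.0, 0.002]
wrist_force: [1.2, 0.3, 0.6]
finger_gap: 0.0168
```

```bash
python3 -c "
from h import *
st();plan([(.466,-.045,.15),(.466,-.045,.067)],88,0)"
```

```text
2.9 [0.409  0.0733 0.1868] yaw 88.27 F [1.17 0.33 0.55] gap 0.0168
[np.float64(-2.56), np.float64(-4.96), np.float64(1.56), 0.3, 0]
[np.float64(-2.59), np.float64(-4.95), np.float64(1.56), 0.0, 0]
[np.float64(-0.91), np.float64(-1.74), np.float64(0.55), 0.0, 0]
[np.float64(0.05), np.float64(-0.03), np.float64(5.8), -0.0, 0]
[np.float64(0.02), np.float64(-0.01), np.float64(2.5), -0.0, 0]
yaw now 88.0 z axis [ 0.0085  0.0043 -1.    ]
```

Emit:
{"op": "step_arm", "data": {"series": [[-2.7, -5, 1, 0, 0], [-2.7, -5, 1, 0, 0], [-1.0, -2.5, 2, 0, 0], [0, 0, 3, 0, 0], [0, 0, 2, 0, 0], [0, 0, 0, 0, 0]]}}

```text
time: 3.65
ee_pos: [0.4743, -0.0632, 0.0944]
tcp_rot: [0.006, 0.019, 1.0, 0.002]
wrist_force: [0.0, 0.4, 0.4]
finger_gap: 0.0006
```

```bash
python3 -c "
from h import *
st();plan([(.466,-.045,.067)],88,0)"
```

```text
3.65 [ 0.4743 -0.0632  0.0944] yaw 87.81 F [0.01 0.4  0.36] gap 0.0006
[np.float64(0.93), np.float64(1.78), np.float64(2.74), -0.2, 0]
yaw now 88.0 z axis [ 0.0126  0.0032 -0.9999]
```

Emit:
{"op": "step_arm", "data": {"series": [[0.9, 1.0, 2.7, 0, 0], [0, 0.8, 0.1, 0, 0], [0, 0, 0, 0, 0]]}}

```text
time: 4.03
ee_pos: [0.4687, -0.0446, 0.069]
tcp_rot: [0.009, 0.019, 1.0, 0.001]
wrist_force: [0.3, 0.7, 0.9]
finger_gap: 0.0009
```

```bash
python3 - <<'E'
from h import *
st()
a,da=eyes.snapshot("side"); b,db=eyes.snapshot("top")
cv2.imwrite("pics/z2.png",np.hstack([cv2.resize(a[165:260,225:325,::-1],(400,380),interpolation=cv2.INTER_CUBIC),cv2.resize(b[160:255,205:305,::-1],(400,380),interpolation=cv2.INTER_CUBIC)]))
E
```

```text
4.025 [ 0.4687 -0.0446  0.069 ] yaw 87.84 F [0.31 0.74 0.93] gap 0.0009
```

View pics/z2.png

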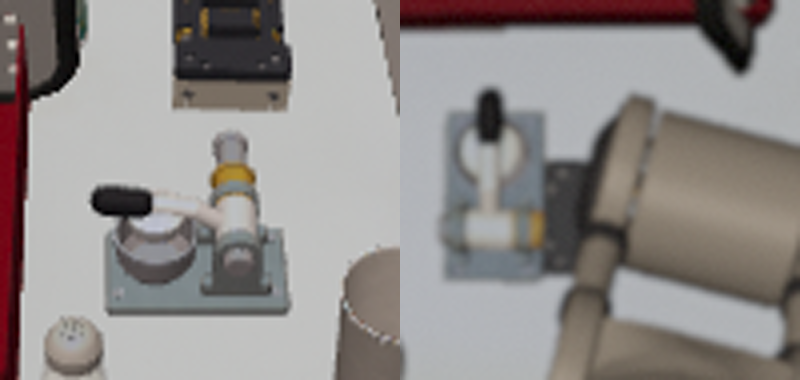

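Emit:
{"op": "step_arm", "data": {"series": [[0, 1.5, 0, 0, 0], [0, 0.8, 0, 0, 0], [0, 0.4, 0, 0, 0], [0, 0.4, 0, 0, 0]]}}

```text
time: 4.62
ee_pos: [0.471, -0.0122, 0.0706]
tcp_rot: [0.011, 0.019, 1.0, 0.001]
wrist_force: [0.3, 0.6, 0.8]
finger_gap: 0.0009
```

Emit:
{"op": "step_arm", "data": {"series": [[0, 0.4, 0, 0, 0], [0, 0.4, 0, 0, 0]]}}

```text
time: 4.88
ee_pos: [0.4713, -0.0043, 0.0706]
tcp_rot: [0.01, 0.019, 1.0, 0.0]
wrist_force: [-1.1, -4.6, 0.1]
finger_gap: 0.0003
```

Emit:
{"op": "step_arm", "data": {"series": [[0, 0.4, 0, 0, 0], [0, 0.4, 0, 0, 0]]}}

```text
time: 5.12
ee_pos: [0.4714, 0.0027, 0.0706]
tcp_rot: [0.01, 0.019, 1.0, -0.001]
wrist_force: [-1.4, -6.0, 2.2]
finger_gap: 0.0004
```

Emit:
{"op": "step_arm", "data": {"series": [[0, 0.4, 0, 0, 0], [0, 0.3, 0, 0, 0]]}}

```text
time: 5.38
ee_pos: [0.4715, 0.0086, 0.0706]
tcp_rot: [0.01, 0.018, 1.0, -0.002]
wrist_force: [-1.8, -4.4, 0.8]
finger_gap: 0.0003
```

Emit:
{"op": "step_arm", "data": {"series": [[0, 0.3, 0, 0, 0], [0, 0.2, 0, 0, 0]]}}

```text
time: 5.62
ee_pos: [0.4716, 0.0125, 0.0706]
tcp_rot: [0.01, 0.018, 1.0, -0.003]
wrist_force: [-1.5, -6.0, 1.0]
finger_gap: 0.0005
```

Emit:
{"op": "step_arm", "data": {"series": [[0, 0.3, 0, 0, 0], [0, 0.2, 0, 0, 0]]}}

```text
time: 5.88
ee_pos: [0.4716, 0.0164, 0.0707]
tcp_rot: [0.009, 0.018, 1.0, -0.004]
wrist_force: [-1.2, -5.1, 0.4]
finger_gap: 0.0007
```

Emit:
{"op": "step_arm", "data": {"series": [[0, 0.2, 0, 0, 0], [0, 0.2, 0, 0, 0]]}}

```text
time: 6.12
ee_pos: [0.4717, 0.019, 0.0707]
tcp_rot: [0.009, 0.018, 1.0, -0.005]
wrist_force: [-1.5, -11.4, 0.7]
finger_gap: 0.0009
```

Emit:
{"op": "step_arm", "data": {"series": [[0, 0.2, 0, 0, 0], [0, 0.2, 0, 0, 0]]}}

```text
time: 6.38
ee_pos: [0.4718, 0.0192, 0.0708]
tcp_rot: [0.009, 0.017, 1.0, -0.008]
wrist_force: [-1.3, -15.2, 2.0]
finger_gap: 0.0003
```

Emit:
{"op": "step_arm", "data": {"series": [[0, 0.2, 0, 0, 0]]}}

```text
time: 6.5
ee_pos: [0.4718, 0.0192, 0.0708]
tcp_rot: [0.009, 0.016, 1.0, -0.01]
wrist_force: [-1.1, -14.1, 1.3]
finger_gap: 0.0004
```

Emit:
{"op": "step_arm", "data": {"series": [[0, 0.3, 0, 0, 0], [0, 0, 0, 0, 0]]}}

```text
time: 6.75
ee_pos: [0.4718, 0.0187, 0.071]
tcp_rot: [0.008, 0.016, 1.0, -0.013]
wrist_force: [0.0, 0.1, 0.7]
finger_gap: 0.0005
```

Emit:
{"op": "step_arm", "data": {"series": [[0, -0.5, 0, 0, 0], [0, -2, 0, 0, 0], [0, -3, -2.5, 0, 0.3], [0, -4, -3, 0, 0.6], [0, -5, 0, 0, 0.6], [0, -5, 0, 0, 0.6]]}}

```text
time: 7.5
ee_pos: [0.465, -0.1768, 0.132]
tcp_rot: [0.008, 0.013, 1.0, -0.012]
wrist_force: [0.3, 0.8, -0.3]
finger_gap: 0.0359
```

```bash
python3 - <<'E'
from h import *
st()
a,da=eyes.snapshot("side"); b,db=eyes.snapshot("top")
np.savez("side1.npz",im=a,d=da);np.savez("top1.npz",im=b,d=db)
cv2.imwrite("pics/z3.png",np.hstack([cv2.resize(a[165:260,225:325,::-1],(400,380),interpolation=cv2.INTER_CUBIC),cv2.resize(b[160:255,185:285,::-1],(400,380),interpolation=cv2.INTER_CUBIC)]))
save("side1",a); 
E
```

```text
7.5 [ 0.465  -0.1768  0.132 ] yaw 88.52 F [ 0.26  0.79 -0.35] gap 0.0359
```

View pics/z3.png

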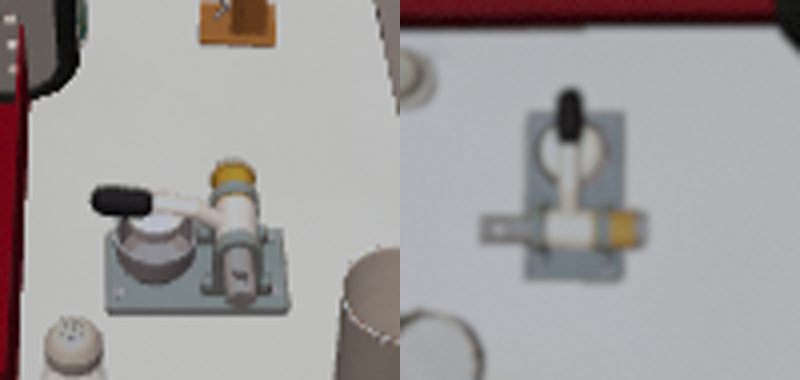

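```bash
python3 - <<'E'
from h import *
np.set_printoptions(precision=4,suppress=True)
print("hole side",atz("side",285-.4,233-.4,.059),"top",atz("top",210-.4,217.5-.4,.06))
a=np.load("side1.npz");b=np.load("top1.npz")
cv2.imwrite("pics/z4.png",np.hstack([cv2.resize(a["im"][215:245,270:302,::-1],(400,375),interpolation=cv2.INTER_NEAREST),cv2.resize(b["im"][202:232,196:228,::-1],(400,375),interpolation=cv2.INTER_NEAREST)]))
for n,z in (("side",a),("top",b)):
    P=cloud(n,z["d"]); out=[]
    m=(P[...,0]>.44)&(P[...,0]<.495)&(P[...,1]>.03)&(P[...,1]<.16)&(P[...,2]>.042)&(P[...,2]<.075); q=P[m]
    for y in np.arange(.03,.16,.004):
        s=q[(q[:,1]>=y)&(q[:,1]<y+.004)]
        if len(s)>3 and (y<.07 or y>.11): out.append((y+.002,s[:,0].min(),s[:,0].max(),(s[:,0].min()+s[:,0].max())/2,s[:,2].max(),s[:,0][s[:,2]>np.percentile(s[:,2],70)].mean()))
    print(n);print(np.array(out))
    for t in ("hole_zone","clip_eye"):
        eyes.snapshot(n)
        for x in models.place_of(n,t)[:2]: print(n,t,x["point"],x["conf"],atz(n,*x["point"],.06 if t[0]=="h" else .073))
E
```

```text
hole side [0.4692 0.1355 0.059 ] top [0.4664 0.1323 0.06  ]
side
[[0.04   0.4613 0.4771 0.4692 0.0614 0.4639]
 [0.044  0.4532 0.48   0.4666 0.0646 0.4644]
 [0.048  0.4533 0.4827 0.468  0.0662 0.4664]
 [0.052  0.4568 0.4803 0.4686 0.0641 0.4666]
 [0.056  0.4571 0.4806 0.4688 0.0642 0.4712]
 [0.06   0.4628 0.4786 0.4707 0.0637 0.4681]
 [0.064  0.4551 0.4837 0.4694 0.0645 0.4632]
 [0.068  0.4522 0.4813 0.4667 0.066  0.4673]
 [0.112  0.4533 0.484  0.4687 0.0663 0.4699]
 [0.116  0.4533 0.4841 0.4687 0.065  0.4688]
 [0.12   0.4592 0.477  0.4681 0.0615 0.4688]
 [0.124  0.4622 0.4771 0.4697 0.0626 0.4681]
 [0.128  0.4598 0.4774 0.4686 0.0586 0.4717]
 [0.132  0.4602 0.4777 0.469  0.0596 0.4672]
 [0.136  0.4607 0.4778 0.4693 0.0597 0.4723]
 [0.14   0.461  0.4784 0.4697 0.0578 0.4722]
 [0.144  0.4612 0.4783 0.4697 0.0606 0.4664]
 [0.148  0.4613 0.4787 0.47   0.0587 0.4699]
 [0.152  0.4618 0.4765 0.4691 0.0567 0.4661]]
side hole_zone [283.3, 231.9] 0.56 [0.4723 0.134  0.06  ]
side hole_zone [283.0, 173.2] 0.15 [ 0.4576 -0.0894  0.06  ]
side clip_eye [282.6, 154.6] 0.39 [ 0.4543 -0.1606  0.073 ]

[... 171 characters left out ...]
0659 0.4631]
 [0.052  0.4528 0.4769 0.4648 0.0698 0.4652]
 [0.056  0.4528 0.4767 0.4647 0.0655 0.464 ]
 [0.06   0.4503 0.4797 0.465  0.0691 0.4669]
 [0.064  0.4502 0.4795 0.4648 0.0711 0.463 ]
 [0.068  0.4505 0.4769 0.4637 0.0679 0.4645]
 [0.112  0.4508 0.4746 0.4627 0.0634 0.4682]
 [0.116  0.4586 0.4745 0.4666 0.0642 0.4646]
 [0.12   0.4586 0.475  0.4668 0.0638 0.4638]
 [0.124  0.4586 0.4749 0.4667 0.0646 0.4651]
 [0.128  0.4586 0.4749 0.4668 0.0636 0.4692]
 [0.132  0.4587 0.4748 0.4667 0.0623 0.4666]
 [0.136  0.4587 0.4749 0.4668 0.0585 0.4601]
 [0.14   0.4587 0.4749 0.4668 0.0631 0.4684]
 [0.144  0.4588 0.4751 0.4669 0.0616 0.4685]]
top hole_zone [212.0, 213.9] 0.91 [0.4748 0.1259 0.06  ]
```

View pics/z4.png

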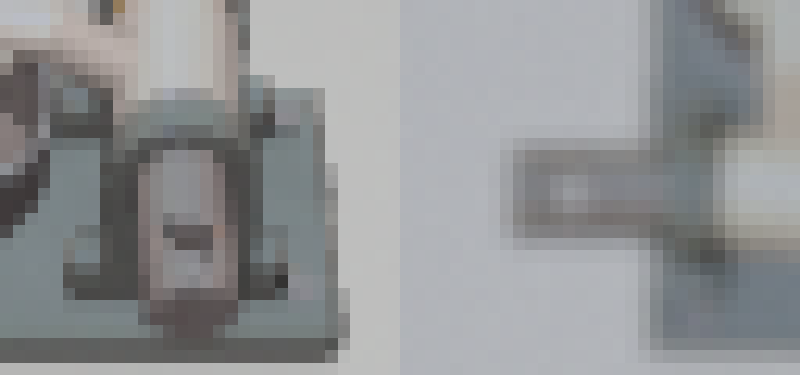

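View pics/side1.png

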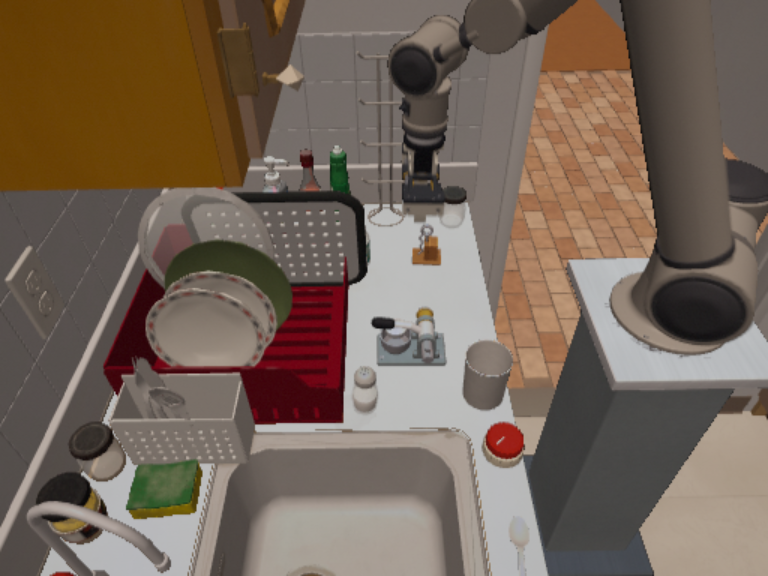

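```bash
python3 -c "
from h import *
st();plan([(.4496,-.1705,.125),(.4496,-.1705,.079)],86.8,.6)"
```

```text
8.0 [ 0.4651 -0.1744  0.1315] yaw 88.58 F [-0.45  0.87  0.09] gap 0.0551
[np.float64(1.57), np.float64(0.37), np.float64(0.62), 1.8, 0.6]
[np.float64(0.07), np.float64(0.1), np.float64(4.6), -0.0, 0.6]
yaw now 86.8 z axis [ 0.015  -0.023  -0.9996]
```

Emit:
{"op": "step_arm", "data": {"series": [[1.6, 0.35, 0.6, 1.8, 0.6], [0, 0.1, 2.5, 0, 0.5], [0, 0.05, 1.5, 0, 0.4], [0, 0, 0.5, 0, 0.4]]}}

```text
time: 8.5
ee_pos: [0.4508, -0.1676, 0.0797]
tcp_rot: [0.009, 0.026, 1.0, -0.012]
wrist_force: [-0.0, 0.4, -0.0]
finger_gap: 0.037
```

```bash
python3 -c "
from h import *
st();plan([(.4496,-.1705,.079)],86.8,.4)
a,_=eyes.snapshot('side');b,_=eyes.snapshot('top')
cv2.imwrite('pics/z5.png',np.hstack([cv2.resize(a[120:200,235:335,::-1],(400,320),interpolation=cv2.INTER_CUBIC),cv2.resize(b[180:260,270:370,::-1],(400,320),interpolation=cv2.INTER_CUBIC)]))"
```

```text
8.5 [ 0.4508 -0.1676  0.0797] yaw 87.01 F [-0.04  0.38 -0.03] gap 0.037
[np.float64(0.1), np.float64(-0.3), np.float64(0.07), 0.2, 0.4]
yaw now 86.8 z axis [ 0.0171 -0.0238 -0.9996]
```

View pics/z5.png

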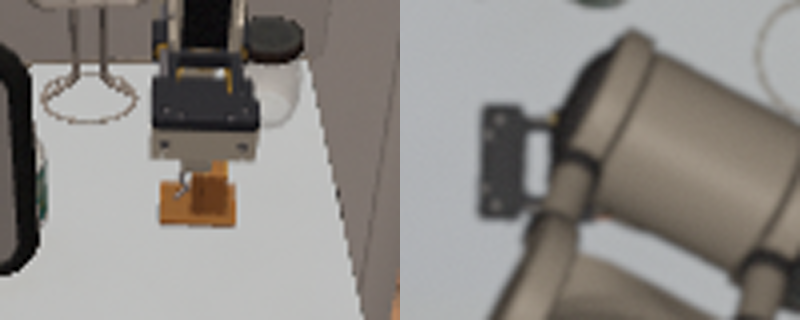

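Emit:
{"op": "step_arm", "data": {"series": [[0.1, -0.25, 0.05, 0, 0.25], [0, 0, 0, 0, 0.16]]}}

```text
time: 8.85
ee_pos: [0.4504, -0.1706, 0.0806]
tcp_rot: [0.01, 0.026, 1.0, -0.012]
wrist_force: [0.2, 1.0, -0.2]
finger_gap: 0.0212
```

Emit:
{"op": "step_arm", "data": {"series": [[0, 0, 0, 0, 0], [0, 0, 0, 0, 0]], "force": 12}}

```text
time: 9.1
ee_pos: [0.4505, -0.1707, 0.0811]
tcp_rot: [0.01, 0.026, 1.0, -0.012]
wrist_force: [0.6, 0.5, -0.4]
finger_gap: 0.0097
```

```bash
python3 -c "
from h import *
st();print(sensors.get_obs()['moment'])"
```

```text
9.1 [ 0.4505 -0.1707  0.0811] yaw 87.0 F [ 0.59  0.5  -0.39] gap 0.0097
[0.10849031 0.03309111 0.01526035]
```

Emit:
{"op": "step_arm", "data": {"series": [[0, 0, 0, 0, 0]], "force": 40}}

```text
time: 9.22
ee_pos: [0.4505, -0.1707, 0.0811]
tcp_rot: [0.01, 0.026, 1.0, -0.012]
wrist_force: [0.7, 0.0, 0.2]
finger_gap: 0.0096
```

```bash
python3 -c "
from h import *
st();plan([(.4505,-.1707,.131)],87.5,0)"
```

```text
9.225 [ 0.4505 -0.1707  0.0811] yaw 87.0 F [0.7  0.05 0.23] gap 0.0096
[np.float64(-0.11), np.float64(-0.12), np.float64(-4.99), -0.5, 0]
yaw now 87.5 z axis [ 0.0198 -0.0251 -0.9995]
```

Emit:
{"op": "step_arm", "data": {"series": [[0, 0, -1, 0, 0], [-0.05, -0.05, -1.5, 0, 0], [-0.05, -0.05, -1.5, 0, 0], [0, 0, -1.5, 0, 0], [0, 0, -2, -0.5, 0]]}}

```text
time: 9.85
ee_pos: [0.4496, -0.1697, 0.1596]
tcp_rot: [0.01, 0.022, 1.0, -0.012]
wrist_force: [0.8, 0.6, 0.8]
finger_gap: 0.0093
```

```bash
python3 -c "
from h import *
st();plan([(.4702,.1360,.155)],87.6,0)
a,_=eyes.snapshot('side')
cv2.imwrite('pics/z6.png',cv2.resize(a[120:200,235:335,::-1],(600,480),interpolation=cv2.INTER_CUBIC))"
```

```text
9.85 [ 0.4496 -0.1697  0.1596] yaw 87.51 F [0.83 0.65 0.83] gap 0.0093
[np.float64(-0.14), np.float64(5.8), np.float64(-0.05), -0.1, 0]
[np.float64(-0.15), np.float64(5.8), np.float64(-0.05), 0.0, 0]
[np.float64(-0.15), np.float64(5.8), np.float64(-0.05), -0.0, 0]
[np.float64(-0.15), np.float64(5.8), np.float64(-0.05), 0.0, 0]
[np.float64(-0.15), np.float64(5.8), np.float64(-0.05), -0.0, 0]
[np.float64(-0.04), np.float64(1.64), np.float64(-0.01), -0.0, 0]
yaw now 87.6 z axis [ 0.0189 -0.0248 -0.9995]
```

View pics/z6.png

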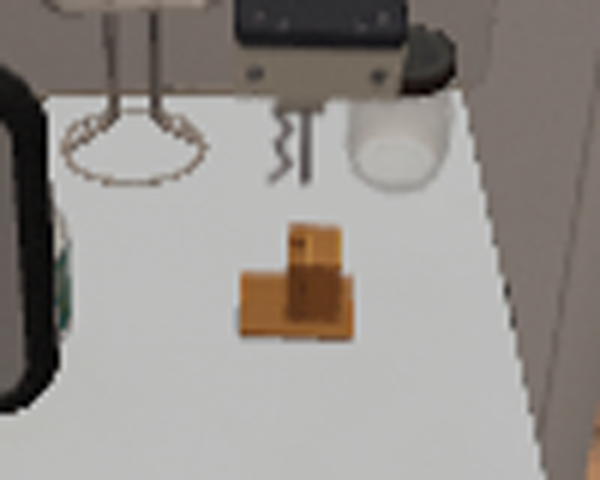

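Emit:
{"op": "step_arm", "data": {"series": [[-0.1, 3, -1.0, 0, 0], [-0.15, 5.5, -0.5, 0, 0], [-0.15, 6, 0, 0, 0], [-0.15, 6, 0, 0, 0], [-0.15, 5, 0, 0, 0], [-0.15, 3, 0, 0, 0], [-0.1, 1.5, 0, 0, 0]]}}

```text
time: 10.78
ee_pos: [0.4751, 0.1362, 0.172]
tcp_rot: [0.015, 0.024, 0.999, -0.014]
wrist_force: [-0.7, -1.3, -0.1]
finger_gap: 0.0097
```

```bash
python3 -c "
from h import *
st();plan([(.4701,.1388,.150)],87.6,0)
a,_=eyes.snapshot('side')
cv2.imwrite('pics/z7.png',cv2.resize(a[180:260,235:335,::-1],(600,480),interpolation=cv2.INTER_CUBIC))"
```

```text
10.775 [0.4751 0.1362 0.172 ] yaw 87.27 F [-0.75 -1.28 -0.07] gap 0.0097
[np.float64(0.58), np.float64(0.3), np.float64(2.17), -0.3, 0]
yaw now 87.6 z axis [ 0.03   -0.0297 -0.9991]
```

View pics/z7.png

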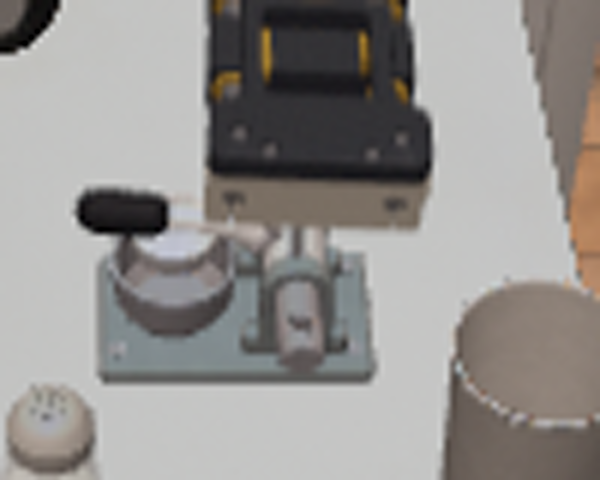

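Emit:
{"op": "step_arm", "data": {"series": [[0.6, 0.3, 1.2, 0, 0], [0.05, 0.05, 1.0, 0, 0], [0, 0, 0, 0, 0]]}}

```text
time: 11.2
ee_pos: [0.4688, 0.138, 0.1476]
tcp_rot: [0.015, 0.025, 0.999, -0.015]
wrist_force: [-0.1, -1.1, -0.3]
finger_gap: 0.0095
```

```bash
python3 -c "
from h import *
st();plan([(.469,.1392,.145)],87.6,0)
a,d=eyes.snapshot('side'); np.savez('s7.npz',im=a,d=d)
cv2.imwrite('pics/z8.png',cv2.resize(a[200:250,255:315,::-1],(720,600),interpolation=cv2.INTER_CUBIC))"
```

```text
11.2 [0.4688 0.138  0.1476] yaw 87.13 F [-0.06 -1.14 -0.32] gap 0.0095
[np.float64(-0.01), np.float64(0.13), np.float64(0.25), -0.5, 0]
yaw now 87.6 z axis [ 0.0284 -0.0299 -0.9991]
```

View pics/z8.png

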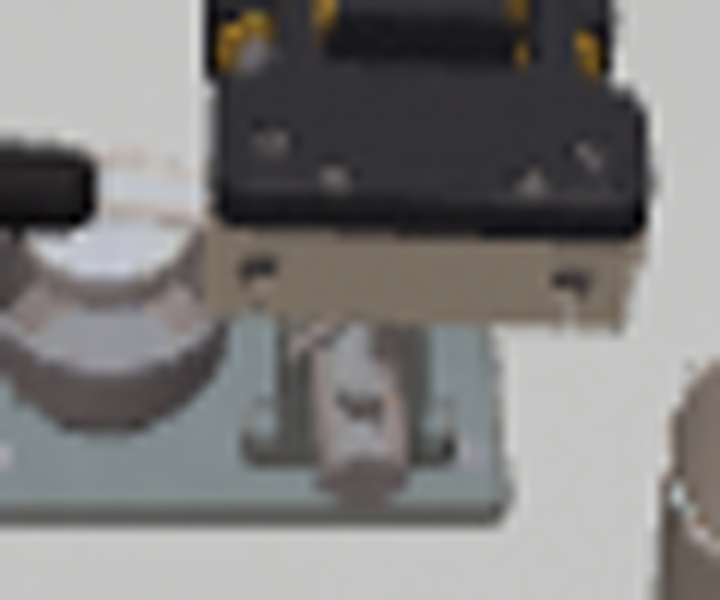

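```bash
python3 -c "
from h import *
for p in [(.469,.1358,.0726),(.489,.1358,.0746),(.4692,.137,.059)]:
  c=proj('side',np.array(p)); print(p,c,(c+.5-[255,200])*12)
im=np.load('s7.npz')['im']
cv2.imwrite('pics/z9.png',cv2.resize(im[222:246,272:300,::-1],(700,600),interpolation=cv2.INTER_NEAREST))"
```

```text
(0.469, 0.1358, 0.0726) [284.92190028 229.0823351 ] [365.06280338 354.98802115]
(0.489, 0.1358, 0.0746) [276.80322141 228.68755892] [267.63865691 350.250707  ]
(0.4692, 0.137, 0.059) [284.63587402 233.06651706] [361.63048825 402.79820468]
```

View pics/z9.png

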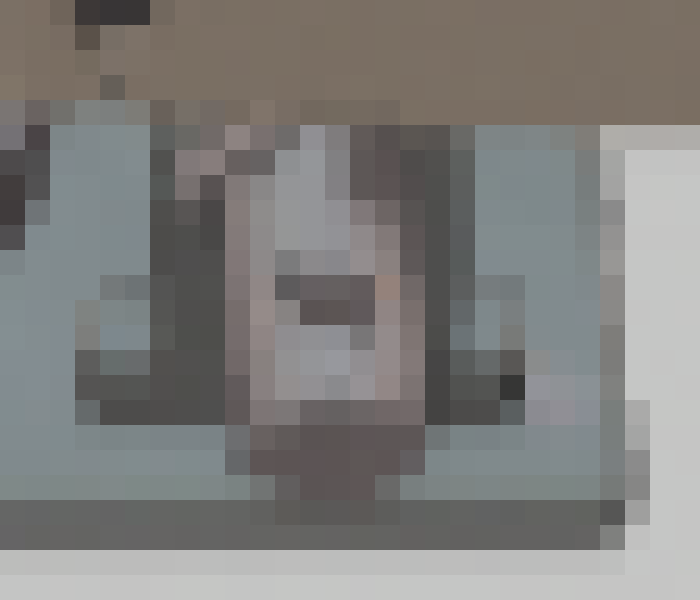

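```bash
python3 -c "
from h import *
print(atz('side',285.5,150,.0846), 'tcp .4496 -.1697')
for c in (286,286.5): 
  for r in (229,229.5,230): print(c,r,atz('side',c,r,.0726))
print('hole',atz('side',284.5,233.3,.059),atz('side',284.5,232.8,.059))
"
```

```text
[ 0.44553171 -0.16799257  0.0846    ] tcp .4496 -.1697
286 229 [0.46633677 0.13559482 0.0726    ]
286 229.5 [0.46645831 0.13720853 0.0726    ]
286 230 [0.46657954 0.13881815 0.0726    ]
286.5 229 [0.46511077 0.13562304 0.0726    ]
286.5 229.5 [0.46523386 0.13723667 0.0726    ]
286.5 230 [0.46535664 0.13884621 0.0726    ]
hole [0.46959072 0.13774542 0.059     ] [0.46947385 0.13613168 0.059     ]
```

Emit:
{"op": "step_arm", "data": {"series": [[-0.35, 0, 0.2, -0.4, 0], [0, 0, 0, 0, 0]]}}

```text
time: 11.5
ee_pos: [0.4733, 0.137, 0.1463]
tcp_rot: [0.015, 0.022, 1.0, -0.015]
wrist_force: [1.5, -0.1, -0.2]
finger_gap: 0.0096
```

```bash
python3 -c "
from h import *
st();plan([(.4726,.138,.145)],87.6,0)
a,d=eyes.snapshot('side'); np.savez('s8.npz',im=a,d=d)
cv2.imwrite('pics/z10.png',cv2.resize(a[222:246,272:300,::-1],(700,600),interpolation=cv2.INTER_NEAREST))"
```

```text
11.5 [0.4733 0.137  0.1463] yaw 87.47 F [ 1.51 -0.14 -0.18] gap 0.0096
[np.float64(0.08), np.float64(0.1), np.float64(0.12), -0.1, 0]
yaw now 87.6 z axis [ 0.0299 -0.0299 -0.9991]
```

View pics/z10.png

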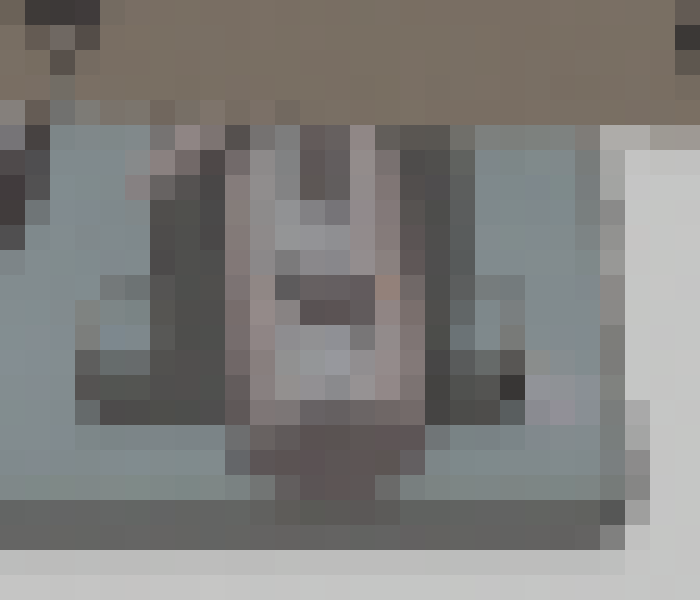

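```bash
python3 -c "
from h import *
for r in (229.3,229.8): print(atz('side',284.5,r,.0713))
"
```

```text
[0.46994792 0.13535506 0.0713    ]
[0.47006484 0.13696952 0.0713    ]
```

Emit:
{"op": "step_arm", "data": {"series": [[0.05, 0.1, 0.6, 0, 0], [0, 0, 0.3, 0, 0]]}}

```text
time: 11.8
ee_pos: [0.4733, 0.1378, 0.1371]
tcp_rot: [0.016, 0.022, 1.0, -0.015]
wrist_force: [-0.4, -0.5, -0.2]
finger_gap: 0.0097
```

```bash
python3 -c "
from h import *
st()
a,d=eyes.snapshot('side')
cv2.imwrite('pics/z11.png',cv2.resize(a[222:246,272:300,::-1],(700,600),interpolation=cv2.INTER_NEAREST))"
```

```text
11.8 [0.4733 0.1378 0.1371] yaw 87.47 F [-0.36 -0.48 -0.24] gap 0.0097
```

View pics/z11.png

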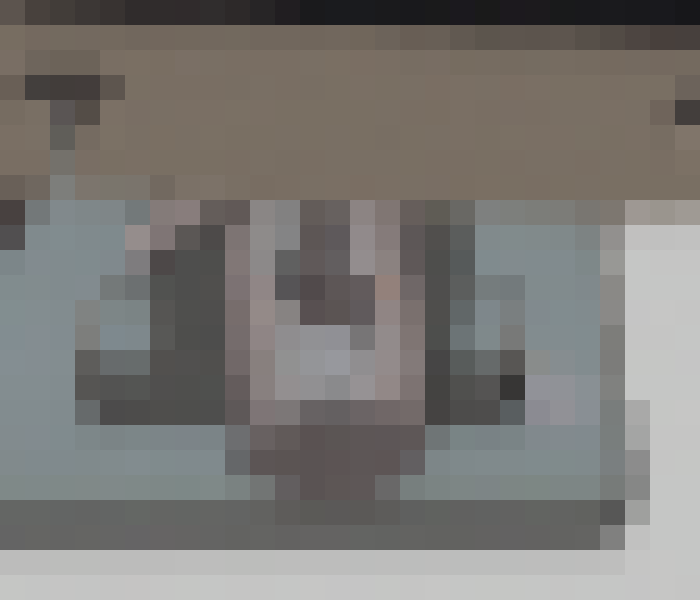

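Emit:
{"op": "step_arm", "data": {"series": [[0, 0, 0.3, 0, 0], [0, 0, 0.2, 0, 0]]}}

```text
time: 12.1
ee_pos: [0.4733, 0.1377, 0.1316]
tcp_rot: [0.015, 0.022, 1.0, -0.015]
wrist_force: [-0.4, -0.1, -0.3]
finger_gap: 0.0097
```

Emit:
{"op": "step_arm", "data": {"series": [[0, 0, 0.3, 0, 0], [0, 0, 0.1, 0, 0]]}}

```text
time: 12.35
ee_pos: [0.4728, 0.1376, 0.127]
tcp_rot: [0.015, 0.022, 1.0, -0.015]
wrist_force: [-0.1, 0.9, -1.4]
finger_gap: 0.0098
```

Emit:
{"op": "step_arm", "data": {"series": [[0, 0, 0.4, 0, 0], [0, 0, 0.3, 0, 0]]}}

```text
time: 12.6
ee_pos: [0.4727, 0.1374, 0.1196]
tcp_rot: [0.014, 0.022, 1.0, -0.015]
wrist_force: [-0.7, 0.9, -0.5]
finger_gap: 0.0099
```

```bash
python3 -c "
from h import *
st();print(sensors.get_obs()['moment'])
a,d=eyes.snapshot('side')
cv2.imwrite('pics/z12.png',cv2.resize(a[210:260,255:315,::-1],(720,600),interpolation=cv2.INTER_CUBIC))"
```

```text
12.6 [0.4727 0.1374 0.1196] yaw 87.48 F [-0.75  0.94 -0.46] gap 0.0099
[ 0.14793992  0.30034219 -0.02668735]
```

View pics/z12.png

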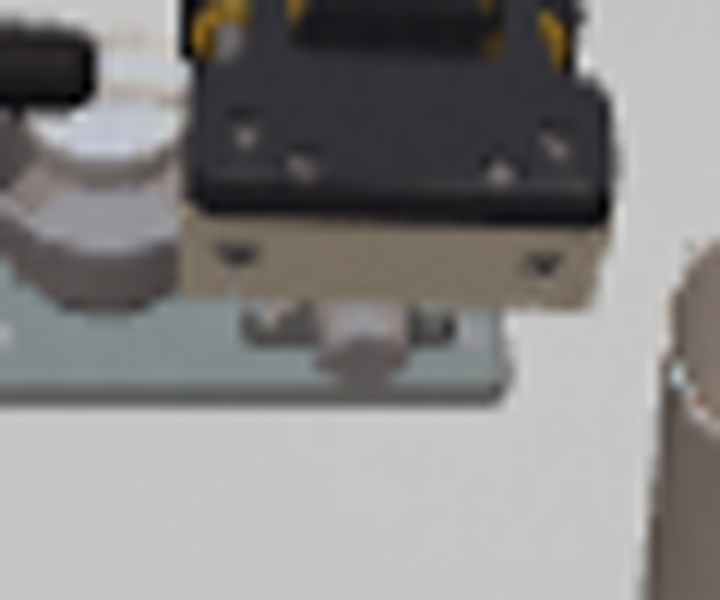

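Emit:
{"op": "step_arm", "data": {"series": [[0, 0, 0.3, 0, 0], [0, 0, 0.2, 0, 0]]}}

```text
time: 12.9
ee_pos: [0.4729, 0.1374, 0.1145]
tcp_rot: [0.015, 0.022, 1.0, -0.015]
wrist_force: [-2.7, -0.3, 2.0]
finger_gap: 0.0095
```

Emit:
{"op": "step_arm", "data": {"series": [[0, 0, 0.2, 0, 0], [0, 0, 0.2, 0, 0]]}}

```text
time: 13.15
ee_pos: [0.4729, 0.1373, 0.1104]
tcp_rot: [0.014, 0.022, 1.0, -0.015]
wrist_force: [-2.6, 0.3, 2.4]
finger_gap: 0.0097
```

Emit:
{"op": "step_arm", "data": {"series": [[0, 0, 0.2, 0, 0], [0, 0, 0.2, 0, 0]]}}

```text
time: 13.4
ee_pos: [0.4727, 0.1371, 0.1058]
tcp_rot: [0.014, 0.022, 1.0, -0.015]
wrist_force: [-3.1, 1.4, -0.2]
finger_gap: 0.0098
```

Emit:
{"op": "step_arm", "data": {"series": [[0, 0, 0.2, 0, 0], [0, 0, 0.2, 0, 0]]}}

```text
time: 13.65
ee_pos: [0.4725, 0.137, 0.1011]
tcp_rot: [0.014, 0.022, 1.0, -0.015]
wrist_force: [-3.1, 1.0, -1.6]
finger_gap: 0.0098
```

```bash
python3 -c "
from h import *
st();print(sensors.get_obs()['moment'])
a,d=eyes.snapshot('side');b,_=eyes.snapshot('top')
cv2.imwrite('pics/z13.png',np.hstack([cv2.resize(a[200:260,250:325,::-1],(500,400),interpolation=cv2.INTER_CUBIC),cv2.resize(b[190:240,180:217,::-1],(296,400),interpolation=cv2.INTER_CUBIC)]))"
```

```text
13.65 [0.4725 0.137  0.1011] yaw 87.48 F [-3.07  1.05 -1.59] gap 0.0098
[ 0.19749886  0.46575619 -0.04158738]
```

View pics/z13.png

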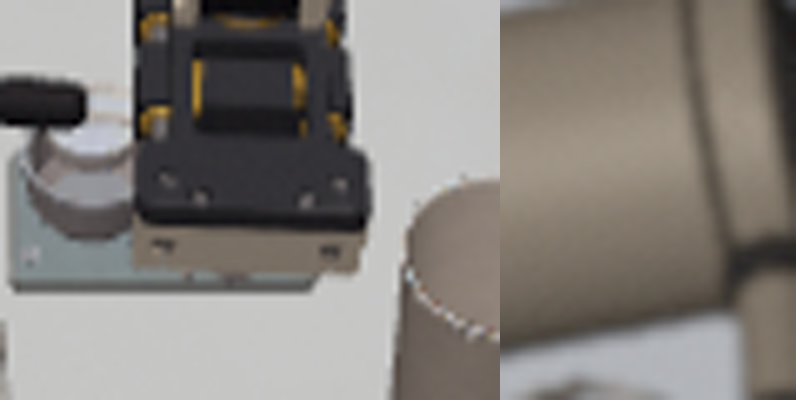

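Emit:
{"op": "step_arm", "data": {"series": [[0, 0, 0.15, 0, 0], [0, 0, 0.1, 0, 0]]}}

```text
time: 14.0
ee_pos: [0.4725, 0.137, 0.0984]
tcp_rot: [0.013, 0.022, 1.0, -0.015]
wrist_force: [-2.4, 0.7, -0.4]
finger_gap: 0.0097
```

Emit:
{"op": "step_arm", "data": {"series": [[0, 0, 0.15, 0, 0], [0, 0, 0, 0, 0]]}}

```text
time: 14.25
ee_pos: [0.4726, 0.1369, 0.0971]
tcp_rot: [0.014, 0.022, 1.0, -0.015]
wrist_force: [-2.5, 0.7, 1.4]
finger_gap: 0.0092
```

Emit:
{"op": "step_arm", "data": {"series": [[0, 0, -0.25, 0, 0], [0, 0, 0, 0, 0]]}}

```text
time: 14.5
ee_pos: [0.4725, 0.137, 0.0996]
tcp_rot: [0.014, 0.022, 1.0, -0.015]
wrist_force: [-2.5, 0.1, -0.0]
finger_gap: 0.0098
```

Release and look.

Emit:
{"op": "step_arm", "data": {"series": [[0, 0, 0, 0, 0.2], [0, 0, 0, 0, 0.25], [0, 0, -2, 0, 0.25], [0, 0, -4, 0, 0.25], [0, -2, -4, 0, 0.25], [0, -5, 0, 0, 0.25], [0, -5, 0, 0, 0.25], [0, -5, 0, 0, 0.25]]}}

```text
time: 15.5
ee_pos: [0.4667, -0.0323, 0.2101]
tcp_rot: [0.02, 0.018, 1.0, -0.015]
wrist_force: [1.3, -0.5, 0.4]
finger_gap: 0.0232
```

```bash
python3 -c "
from h import *
np.set_printoptions(precision=4,suppress=True)
st()
a,d=eyes.snapshot('side');b,db=eyes.snapshot('top'); np.savez('s9.npz',a=a,d=d,b=b,db=db)
cv2.imwrite('pics/z14.png',np.hstack([cv2.resize(a[200:260,250:325,::-1],(500,400),interpolation=cv2.INTER_CUBIC),cv2.resize(b[190:240,180:217,::-1],(296,400),interpolation=cv2.INTER_CUBIC)]))
for n,D in (('side',d),('top',db)):
  P=cloud(n,D); m=(P[...,0]>.43)&(P[...,0]<.52)&(P[...,1]>.12)&(P[...,1]<.155)&(P[...,2]>.062)&(P[...,2]<.14)
  print(n,P[m])
"
```

```text
15.5 [ 0.4667 -0.0323  0.2101] yaw 87.87 F [ 1.3  -0.49  0.41] gap 0.0232
side [[0.4747 0.1337 0.1   ]
 [0.4723 0.1342 0.1004]
 [0.4701 0.1358 0.1021]
 [0.4676 0.1346 0.1007]
 [0.4795 0.1352 0.0981]
 [0.4772 0.136  0.0989]
 [0.4747 0.1352 0.0979]
 [0.4727 0.1388 0.1019]
 [0.4704 0.1391 0.1022]
 [0.4678 0.138  0.101 ]
 [0.4654 0.1382 0.1011]
 [0.4628 0.1361 0.0987]
 [0.4817 0.1341 0.0933]
 [0.4796 0.1374 0.097 ]
 [0.4774 0.1393 0.099 ]
 [0.4754 0.1426 0.1027]
 [0.473  0.1425 0.1025]
 [0.4708 0.144  0.1041]
 [0.468  0.141  0.1007]
 [0.4656 0.1405 0.1001]
 [0.4631 0.1398 0.0992]
 [0.4605 0.1387 0.0979]
 [0.4821 0.1387 0.0949]
 [0.4801 0.1429 0.0995]
 [0.4776 0.1417 0.0981]
 [0.4754 0.1436 0.1003]
 [0.473  0.1434 0.0999]
 [0.4706 0.1436 0.1001]
 [0.4682 0.1439 0.1004]
 [0.4632 0.142  0.0981]
 [0.4607 0.1412 0.0971]
 [0.4821 0.1401 0.0929]
 [0.4799 0.1421 0.095 ]
 [0.4775 0.142  0.0948]
 [0.4633 0.1442 0.097 ]
 [0.4605 0.1415 0.0938]
 [0.4821 0.1415 0.0908]
 [0.4797 0.1413 0.0905]
 [0.4766 0.136  0.0844]
 [0.474  0.1338 0.0819]
 [0.4645 0.136  0.0841]
 [0.463  0.1435 0.0926]
 [0.4609 0.14
[... 1476 characters left out ...]
01]
 [0.4701 0.1351 0.1013]
 [0.47   0.1325 0.1015]
 [0.47   0.1298 0.1027]
 [0.4707 0.1287 0.0863]
 [0.4675 0.1376 0.1018]
 [0.4674 0.1349 0.1027]
 [0.4674 0.1324 0.1021]
 [0.4674 0.1298 0.1022]
 [0.4687 0.1299 0.0738]
 [0.4649 0.1375 0.1027]
 [0.4649 0.135  0.1019]
 [0.4649 0.1324 0.1022]
 [0.4648 0.1297 0.1038]
 [0.4657 0.1291 0.0824]
 [0.4664 0.1282 0.0636]
 [0.4665 0.1257 0.0622]
 [0.4622 0.1373 0.1044]
 [0.4624 0.1353 0.099 ]
 [0.4623 0.1325 0.1012]
 [0.4624 0.1301 0.099 ]
 [0.4631 0.1292 0.0816]
 [0.4638 0.123  0.063 ]
 [0.4598 0.1377 0.1009]
 [0.4598 0.1352 0.1003]
 [0.4597 0.1324 0.1021]
 [0.4597 0.1299 0.1012]
 [0.4575 0.1384 0.0941]
 [0.4573 0.1353 0.0992]
 [0.4572 0.1301 0.0988]]
```

View pics/z14.png

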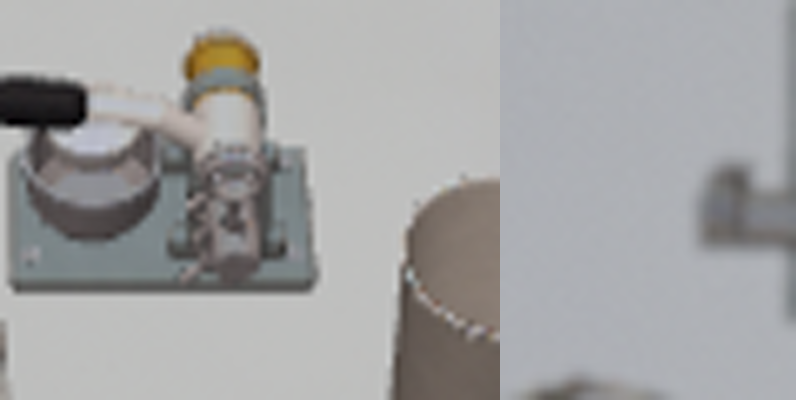

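```bash
python3 -c "
from h import *
np.set_printoptions(precision=4,suppress=True)
z=np.load('s9.npz');a=z['a']
cv2.imwrite('pics/z15.png',cv2.resize(a[215:247,265:305,::-1],(800,600),interpolation=cv2.INTER_CUBIC))
x,y=.4697,.138
for z in (.092,.105,.079,.025): print(z,(proj('side',np.array([x,y,z]))+.5-[265,215])*[20,18.75])
for t in ('clip_eye','clip_tip'):
  for n in ('side','top'):
    eyes.snapshot(n)
    for r in models.place_of(n,t)[:1]: print(n,t,r)
"
```

```text
0.092 [411.0228 187.3112]
0.105 [415.8149 119.3691]
0.079 [406.3229 253.9458]
0.025 [387.7311 517.5367]
side clip_eye {'point': [282.6, 231.2], 'conf': 0.7}
top clip_eye {'point': [208.7, 214.8], 'conf': 0.73}
side clip_tip {'point': [286.8, 242.1], 'conf': 0.42}
top clip_tip {'point': [209.6, 214.7], 'conf': 0.55}
```

View pics/z15.png

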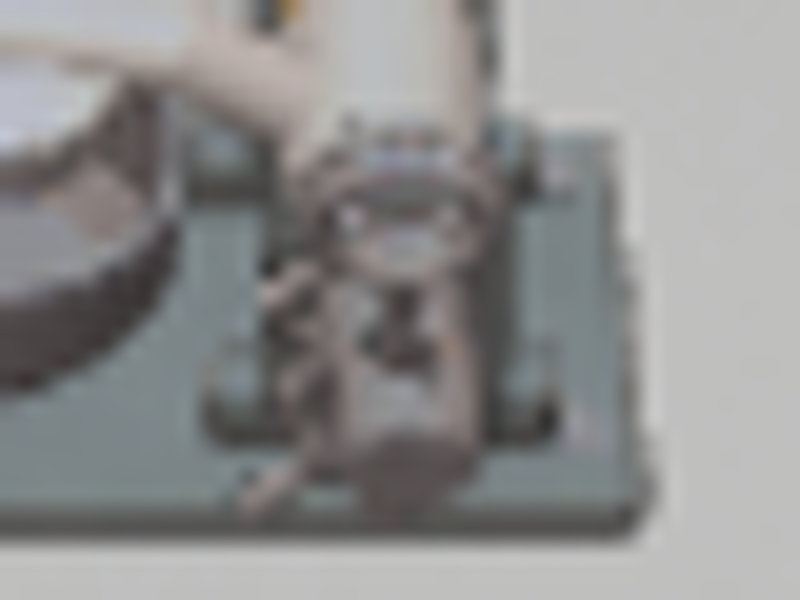

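Emit:
{"op": "step_arm", "data": {"series": [[0, -2, -1, 0, 0.25], [0, 0, 0, 0, 0.25], [0, 0, 0, 0, 0.25], [0, 0, 0, 0, 0.25]]}}

```text
time: 16.5
ee_pos: [0.4651, -0.0465, 0.2192]
tcp_rot: [0.018, 0.016, 1.0, -0.014]
wrist_force: [-0.5, -0.1, -0.3]
finger_gap: 0.023
```

```bash
python3 -c "
from h import *
np.set_printoptions(precision=4,suppress=True)
st()
old=np.load('side0.npz');a=[eyes.snapshot('side') for _ in range(4)]
Z=[]
for im,d in a+[eyes.snapshot('top') for _ in range(0)]:
  P=cloud('side',d); m=(abs(P[...,0]-.470)<.004)&(abs(P[...,1]-.138)<.008)&(P[...,2]>.095)&(P[...,2]<.115); Z.append((P[m][:,2].max(),np.median(P[m][:,2]),m.sum()))
print(Z)
T=[]
for i in range(4):
  d=eyes.snapshot('top')[1]; P=cloud('top',d); m=(abs(P[...,0]-.467)<.0045)&(abs(P[...,1]-.134)<.007)&(P[...,2]>.095)&(P[...,2]<.115); T.append(P[m][:,2])
print('eye top z',np.mean(np.concatenate(T)),len(np.concatenate(T)))
im=a[0][0]
D=cv2.absdiff(im,old['im']).max(2); cv2.imwrite('pics/diff.png',cv2.resize(np.hstack([D[:,120:400]]),None,fx=1.5,fy=1.5)*2)
save('end',im)
"
```

```text
16.5 [ 0.4651 -0.0465  0.2192] yaw 88.17 F [-0.52 -0.14 -0.3 ] gap 0.023
[(np.float64(0.10205013860136791), np.float64(0.10041452626023162), np.int64(12)), (np.float64(0.10120927141619274), np.float64(0.10079622444401626), np.int64(11)), (np.float64(0.10285418691957615), np.float64(0.10068070317924938), np.int64(11)), (np.float64(0.10286757290765824), np.float64(0.10117047988757), np.int64(12))]
eye top z 0.10181229938430567 50
```

View pics/diff.png

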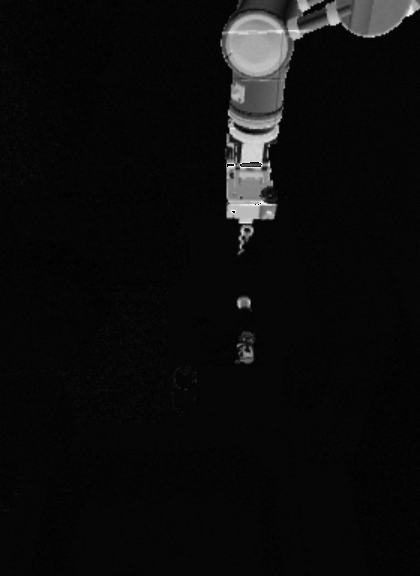

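View pics/end.png

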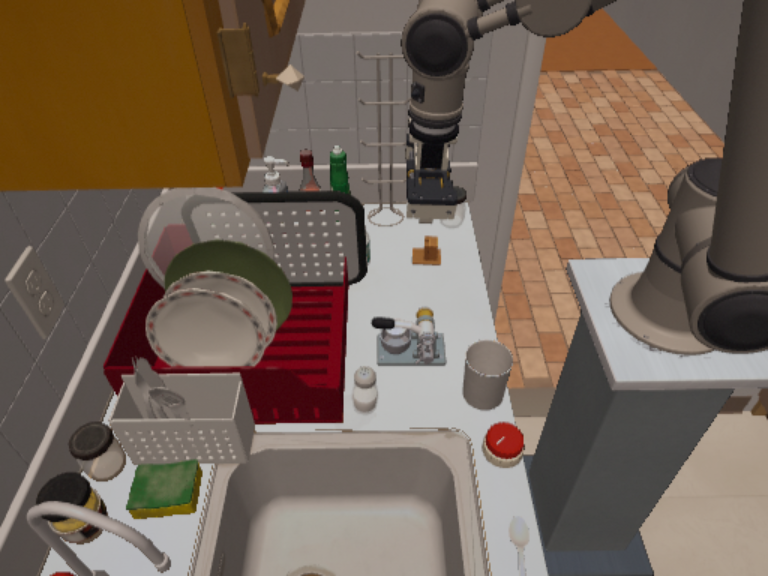

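```bash
python3 -c "
from h import *
np.set_printoptions(precision=4,suppress=True)
old=np.load('side0.npz')['im']
im,_=eyes.snapshot('side')
f=lambda i:i[238:275,232:262].mean(2).astype(np.float32)
print('shaker shift',cv2.phaseCorrelate(f(old),f(im)), cv2.absdiff(old,im)[238:275,232:262].max())
im2,_=eyes.snapshot('side');print('noise',cv2.absdiff(im2,im)[238:275,232:262].max())
# bias of top-camera depth: pin top ridge (z .060) before clip and eye top at start (.086)
D=[eyes.snapshot('top')[1] for _ in range(4)]
def mz(n,d,cx,cy,hx,hy,lo,hi):
  P=cloud(n,d); m=(abs(P[...,0]-cx)<hx)&(abs(P[...,1]-cy)<hy)&(P[...,2]>lo)&(P[...,2]<hi); return P[m][:,2]
print('table near',np.mean(np.concatenate([mz('top',d,.43,.14,.01,.02,-.02,.02) for d in D])),'table stand side', np.mean(mz('top',np.load('top0.npz')['d'],.4,-.17,.01,.03,-.02,.02)))
print('pin top early',np.mean(mz('top',np.load('top1.npz')['d'],.4665,.128,.0035,.012,.05,.07)))
print('pin top out at head, start',np.mean(mz('top',np.load('top0.npz')['d'],.4645,.025,.0035,.01,.05,.07)))
d0=np.load('top0.npz')['d']; print('eye top start',np.mean(mz('top',d0,.447,-.173,.0045,.007,.08,.1)))
print('base z .012:',np.mean(np.concatenate([mz('top',d,.445,.09,.005,.02,0,.03) for d in D])))
"
```

```text
shaker shift ((0.05320688619197966, -0.03244564288718266), 1.029216556151708) 23
noise 3
table near 0.0006063641380178052 table stand side 0.0009303057131375412
pin top early 0.059393530839591785
pin top out at head, start 0.059790832735422614
eye top start 0.08589545172841585
base z .012: 0.01477329450370373
```

```bash
python3 -c "
from h import *
st();plan([(.4722,.138,.165),(.4722,.138,.097)],87.5,.25)"
```

```text
17.2 [ 0.4652 -0.0472  0.2195] yaw 88.14 F [-0.9   0.14 -0.21] gap 0.0232
[np.float64(0.03), np.float64(5.61), np.float64(1.48), 0.6, 0.25]
[np.float64(0.09), np.float64(5.61), np.float64(1.48), 0.0, 0.25]
[np.float64(0.09), np.float64(5.61), np.float64(1.48), 0.0, 0.25]
[np.float64(0.03), np.float64(1.85), np.float64(0.49), 0.0, 0.25]
[np.float64(0.22), np.float64(0.16), np.float64(5.79), -0.0, 0.25]
[np.float64(0.04), np.float64(0.03), np.float64(1.0), -0.0, 0.25]
yaw now 87.5 z axis [ 0.0362 -0.0297 -0.9989]
```

Emit:
{"op": "step_arm", "data": {"series": [[0, 5, 0.8, 0.6, 0.25], [0.1, 5.5, 1, 0, 0.25], [0.1, 4.5, 1, 0, 0.25], [0.05, 2.5, 0.8, 0, 0.25], [0, 0, 0, 0, 0.25]]}}

```text
time: 17.82
ee_pos: [0.4726, 0.1305, 0.1777]
tcp_rot: [0.02, 0.023, 0.999, -0.015]
wrist_force: [-0.0, -0.1, 0.2]
finger_gap: 0.0227
```

```bash
python3 -c "
from h import *
st();plan([(.4722,.138,.135),(.4722,.138,.097)],87.5,.25)"
```

```text
17.825 [0.4726 0.1305 0.1777] yaw 87.33 F [-0.04 -0.09  0.16] gap 0.0227
[np.float64(0.25), np.float64(0.87), np.float64(4.24), -0.2, 0.25]
[np.float64(0.15), np.float64(0.11), np.float64(3.8), -0.0, 0.25]
yaw now 87.5 z axis [ 0.0388 -0.0305 -0.9988]
```

Emit:
{"op": "step_arm", "data": {"series": [[0.1, 0.75, 2, 0, 0.28], [0.1, 0.1, 2, 0, 0.28], [0, 0, 0, 0, 0.28]]}}

```text
time: 18.2
ee_pos: [0.4736, 0.136, 0.1378]
tcp_rot: [0.021, 0.023, 0.999, -0.015]
wrist_force: [-0.6, -0.9, -0.4]
finger_gap: 0.0259
```

```bash
python3 -c "
from h import *
st();plan([(.4722,.138,.097)],87.5,.28)"
```

```text
18.2 [0.4736 0.136  0.1378] yaw 87.3 F [-0.61 -0.87 -0.41] gap 0.0259
[np.float64(0.32), np.float64(0.31), np.float64(4.06), -0.2, 0.28]
yaw now 87.5 z axis [ 0.041  -0.0312 -0.9987]
```

Emit:
{"op": "step_arm", "data": {"series": [[0.15, 0.2, 2, 0, 0.28], [0.15, 0.05, 1.5, 0, 0.28], [0, 0, 0.5, 0, 0.28], [0, 0, 0, 0, 0.28]]}}

```text
time: 18.7
ee_pos: [0.4754, 0.1349, 0.1009]
tcp_rot: [0.024, 0.025, 0.999, -0.015]
wrist_force: [-0.7, -0.3, -0.1]
finger_gap: 0.0256
```

Emit:
{"op": "step_arm", "data": {"series": [[0, 0, 0, 0, 0.15], [0, 0, 0, 0, 0], [0, 0, 0, 0, 0]], "force": 20}}

```text
time: 19.08
ee_pos: [0.4764, 0.1354, 0.1026]
tcp_rot: [0.026, 0.025, 0.999, -0.014]
wrist_force: [-1.1, 3.4, -1.1]
finger_gap: 0.0101
```

Emit:
{"op": "step_arm", "data": {"series": [[0, 0.1, -0.15, 0, 0]]}}

```text
time: 19.2
ee_pos: [0.4762, 0.1365, 0.1041]
tcp_rot: [0.025, 0.025, 0.999, -0.014]
wrist_force: [0.0, -0.0, -1.4]
finger_gap: 0.0101
```

Emit:
{"op": "step_arm", "data": {"series": [[0, 0.05, -0.1, 0, 0]]}}

```text
time: 19.32
ee_pos: [0.4762, 0.1369, 0.1052]
tcp_rot: [0.025, 0.025, 0.999, -0.015]
wrist_force: [-0.2, -0.2, -1.1]
finger_gap: 0.0097
```

```bash
python3 -c "
from h import *
st()"
```

```text
19.325 [0.4762 0.1369 0.1052] yaw 87.11 F [-0.2  -0.22 -1.09] gap 0.0097
```

Emit:
{"op": "step_arm", "data": {"series": [[0, 0, 0, 0, 0.15], [0, 0, 0, 0, 0.25], [0, 0, 0, 0, 0.25], [0, 0, -3, 0, 0.25], [0, 0, -4, 0, 0.25], [0, -3, -3, 0, 0.25], [0, -5, 0, 0, 0.25], [0, -5, 0, 0, 0.25]]}}

```text
time: 20.32
ee_pos: [0.4649, 0.009, 0.2122]
tcp_rot: [0.026, 0.022, 0.999, -0.015]
wrist_force: [0.7, -0.7, -0.1]
finger_gap: 0.0224
```

Emit:
{"op": "step_arm", "data": {"series": [[0, -5, 0, 0, 0.25], [0, -4, 0, 0, 0.25], [0, 0, 0, 0, 0.25]]}}

```text
time: 20.7
ee_pos: [0.4604, -0.0865, 0.2156]
tcp_rot: [0.027, 0.024, 0.999, -0.016]
wrist_force: [-0.0, 1.2, 0.1]
finger_gap: 0.023
```

```bash
python3 -c "
from h import *
st()
def run(n,cx,cy):
  T=[]
  for i in range(4):
    im,d=eyes.snapshot(n); P=cloud(n,d); m=(abs(P[...,0]-cx)<.0045)&(abs(P[...,1]-cy)<.008)&(P[...,2]>.095)&(P[...,2]<.115); T.append(P[m][:,2])
  T=np.concatenate(T); print(n,'eye top z',T.mean(),len(T)); return im
b=run('top',.467,.134); a=run('side',.470,.138)
cv2.imwrite('pics/z16.png',np.hstack([cv2.resize(a[200:260,250:325,::-1],(500,400),interpolation=cv2.INTER_CUBIC),cv2.resize(b[190:240,180:217,::-1],(296,400),interpolation=cv2.INTER_CUBIC)]))"
```

```text
20.7 [ 0.4604 -0.0865  0.2156] yaw 87.25 F [-0.05  1.23  0.09] gap 0.023
top eye top z 0.10305634406162127 44
side eye top z 0.10101967541476817 63
```

View pics/z16.png

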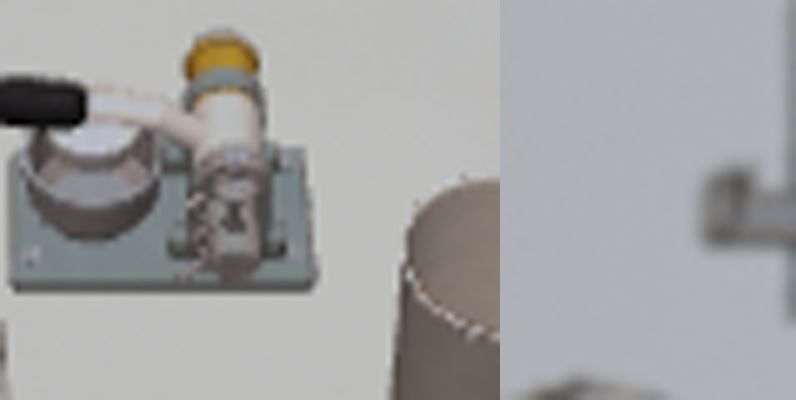

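```bash
python3 -c "
from h import *
print(bot.sign_off())"
```

```text
the job is handed in; nothing more can be done
None
```

The pin is home and the R-clip is through its cross hole, with its bow on the +x side of the pin. The job was handed in at about 21 s.

**Pin:** I pushed it by its head with the closed fingers until it stopped. The reading was about 15 N, against about 5 N while sliding. The pictures then showed the head against the brass sleeve and the cross hole clear of the far cheek.

**Clip:** I took it from the stand and lined its leg up with the hole in the side camera. It went in with no reading above about 3 N, then I let go and moved clear.

**Last checks:**
- **Seating depth:** on the first release the eye was about 89 mm above the worktop (92 mm intended). I gripped it again, raised it about 2.5 mm and let go. The top camera then put it at about 90 mm, still about 2 mm low. The side camera showed no clear rise.
- **Snap force:** I never felt the roughly 10 N expected as the bow springs over. That it sprung over is judged from the depth, the pictures and the clip staying put after both releases.
- **Other things:** comparing pictures before the second grip, only the arm, pin and clip had changed. The shaker showed a faint outline (about 0.05 pixel), which I took as negligible. The jar was partly hidden by the arm, and I did not check the top view for changes.

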